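# Dress the sideboard with a stepped row of candles

## Robot

A 7-joint arm with a two-finger parallel gripper is mounted at the origin on a cart in front of the work surface, level with it; the furniture and walls round the work are solid. World frame = base frame: x ahead of the robot, y to its left, z up, the work surface at z = 0. Lengths are in m, angles in rad, forces in N, time in s.
With the tool pointing down it reaches from about 0.4 to 0.875 m from the base axis. Payload 19.3 kg.
Tool frame: the origin (TCP) lies on the centre line of the jaws, within the pads' length; the fingertips stand 14 mm ahead of it and the grasp point (between the pads) lies 5 mm behind it (bot.tip_extent is the distance from the TCP to the fingertips, in m); z points along the fingers, y is the line along which they close (so a half turn about z gives the same grasp; the last joint's range is limited). The gripper opens to 85 mm and grips with 20 to 120 N. Pads are 22 mm wide; open, the fingers measure 114 mm over their backs; the gripper's body (76 mm by 85 mm) begins 54 mm behind the grasp point. The pads swing forward as they close: fully open they stand 13 mm farther back than shut.
Start: joints at [1.084, 0.521, -0.036, 1.599, 0.021, 1.021, -0.113], TCP at [0.253, -0.571, 0.245] pointing down, gripper open.
Joint ranges: [-2.91, 2.91], [-0.3, 2.13], [-1.5, 1.42], [0.17, 2.43], [-1.26, 4.41], [0.16, 1.93], [-2.52, 2.52]. Speed limits (rad/s): [1.89, 1.89, 2.39, 2.39, 3.01, 3.01, 3.01].

## Interface

Orientations are given as [roll, pitch, yaw] about the fixed x, y, z axes, in that order (R = Rz(yaw) Ry(pitch) Rx(roll)).
In Python, from workcell import monitor, grab_frame, camera_model, bot gives the robot as it stands.
- The arm moves only by the tool move_arm, never from a script. Its argument "moves" is a list of rows, each a list of 4 numbers: the shift along the world's x, y, z in mm, then the turn about the world's z in rad. A call has 1 to 12 rows; each row is the pose to reach, as a shift and turn from the pose commanded when the call began; what a row does not reach only later rows make up. A row lasts 1/8 s, in which the tool goes at most 62.5 mm and 10.7 degrees, less where a joint would pass 70% of its speed; a pose out of reach is approached as far as the arm can. A call with a gripper value outside its range is refused whole. "gripper" is the opening, from 0 (shut) to 1 (fully open), set as the call begins (left out, the last holds). The fingers move at their own pace and stop on an object; "newtons" is the grip in N (left out, the last holds). Time passes only in rows, so rows that repeat a pose let the fingers close. It gives the time, the measured TCP pose, the force, the opening and the grip force at its end, in the units of the state.
- monitor.observe(): the state, without advancing time (a new reading comes with each control period).
- grab_frame(name): name is "side" or "top"; returns the picture (480x640x3 uint8, blue, green, red); there is no depth.
- camera_model(name): a dict with "vfov" (degrees; the focal length in pixels is half the picture's height over the tangent of half this angle, whatever the lens; pixels are square), "cx", "cy" (the principal point, pixels), "R" (3x3) and "t" (3): a world point X has camera coordinates R X + t. Camera axes: x right, y down, z forward; pixel columns grow to the right and rows downward; lengths in m; the calibration is good to about 2 mm. A picture is of the moment at which its call begins. camera_model takes no time and is no camera call.
- bot.job_done(): hands the job in; it is judged then, once.
The state is a dict: "clock": time; "qpos": joint angles; "qd": joint speeds; "joint_efforts": joint torques, N m; "position": TCP position; "tool_rot": TCP orientation; "force": force on the tool from outside, world axes, zero at the start; "moment": the same for the moment, N m; "grip_width": finger opening in m; "finger_force": force on a finger pad.
Only numpy, scipy, OpenCV 4.12 (cv2) and the standard library are available. Lean on these libraries where they do the work, as an engineer would, in place of code of your own. Each camera call takes 0.05 s, during which the arm holds its last target. There are 200 camera calls.

## Task

Stand the four ivory candles in the black cups on the oak board, one in each cup, so that the row steps down by height: the tallest in the cup at the end nearest the fruit bowl, then the next tallest, down to the shortest at the far end. Each should stand upright, flat on the floor of its cup, and no candle may be knocked over on the way.

Things in the scene. Friction and masses are not known exactly. Their poses are not given: they have to be found in the camera images.
- candle_105: the tallest of four ivory pillar candles, 105 mm tall (a bent black wick adds 5 mm), a plain upright cylinder 42 mm in diameter, about 126 g, loose. Origin: centre of its underside, z up along the candle; top centre at z = +105 mm. Take it round the sides near the top.
- candle_85: the second tallest of four ivory pillar candles, 85 mm tall (a bent black wick adds 5 mm), a plain upright cylinder 42 mm in diameter, about 102 g, loose. Origin: centre of its underside, z up along the candle; top centre at z = +85 mm. Take it round the sides near the top.
- candle_65: the third tallest of four ivory pillar candles, 65 mm tall (a bent black wick adds 5 mm), a plain upright cylinder 42 mm in diameter, about 78 g, loose. Origin: centre of its underside, z up along the candle; top centre at z = +65 mm. Take it round the sides near the top.
- candle_45: the shortest of four ivory pillar candles, 45 mm tall (a bent black wick adds 5 mm), a plain upright cylinder 42 mm in diameter, about 54 g, loose. Origin: centre of its underside, z up along the candle; top centre at z = +45 mm. Take it round the sides near the top.
- cup_p: one of four identical low round black iron candle cups fixed on the oak board, empty at the start: 68 mm across the rim, 15 mm high; flat floor at least 56 mm in diameter, 5 mm above the origin, inside a wall 10 mm deep. Origin: centre of its underside, on the board's top. The four stand in a row about 80 mm apart and swap places: only their positions tell which is at which end.
- cup_q: one of four identical low round black iron candle cups fixed on the oak board, empty at the start: 68 mm across the rim, 15 mm high; flat floor at least 56 mm in diameter, 5 mm above the origin, inside a wall 10 mm deep. Origin: centre of its underside, on the board's top. The four stand in a row about 80 mm apart and swap places: only their positions tell which is at which end.
- cup_r: one of four identical low round black iron candle cups fixed on the oak board, empty at the start: 68 mm across the rim, 15 mm high; flat floor at least 56 mm in diameter, 5 mm above the origin, inside a wall 10 mm deep. Origin: centre of its underside, on the board's top. The four stand in a row about 80 mm apart and swap places: only their positions tell which is at which end.
- cup_s: one of four identical low round black iron candle cups fixed on the oak board, empty at the start: 68 mm across the rim, 15 mm high; flat floor at least 56 mm in diameter, 5 mm above the origin, inside a wall 10 mm deep. Origin: centre of its underside, on the board's top. The four stand in a row about 80 mm apart and swap places: only their positions tell which is at which end.
- candle_board: fixed low oak board 88 x 345 x 12 mm that carries the four black cups. Origin: centre of its underside, on the worktop; x across it (away from the robot, give or take 0.14 rad), y along the row of cups, z up. Its top is at z = 12 mm, so a cup's inner floor is 17 mm above the worktop and its rim 27 mm. A cupboard overhangs the worktop beyond x = 0.60 m, from 0.45 m up.
- bowl_fruit: cream stoneware bowl heaped with apples and a pear, 198 mm in diameter, 176 mm high, at the back, left or right of the board (an empty bowl of the same kind is on the other side). Fixed. Origin: centre of its underside. The tallest candle belongs at the end of the row on this bowl's side.
Mind the look-alikes: they are no part of the job. Leave any red look-alike of the candle_85 alone.

How it is judged:
By the outcome, as a careful person would: the job done as asked, in the order asked, and still so for the second after the job is handed in, with the robot touching nothing.
It also fails if it takes over 115 s, if anything falls off the work surface, if the arm or the gripper's body presses on something with over 40 N, if the wrist force passes 120 N, or if a joint passes its speed limit or range.

## Working session

There is one attempt and no reset: what is moved stays moved. The work goes in short steps, Python scripts to look and compute and a tool call to move; the robot and the scene stay as the last step left them, time stands still between calls to the robot, and variables do not carry over. Pictures are saved under pics/ and viewed, at most 14 in all, crops included, and the job is handed in when it is done.

Besides the shell and the picture viewer there is one more tool, called after ">>>" by a JSON object that holds its "method" and its "body", one argument or row to a line. move_arm: Moves the arm, as the interface text tells. Its arguments: {"type":"object","properties":{"moves":{"type":"array","items":{"type":"array","items":{"type":"number"}}},"gripper":{"type":"number"},"newtons":{"type":"number"}},"required":["moves"]}

```bash
mkdir -p pics; python3 - <<'E'
from workcell import monitor, grab_frame, camera_model, bot
import cv2
for n in("top","side"):
    cv2.imwrite(f"pics/{n}0.png",grab_frame(n)); print(n,camera_model(n))
s=monitor.observe();print(s["clock"],s["position"],s["tool_rot"],s["grip_width"],bot.tip_extent)
E
```

```text
top {'vfov': 45.083099525678655, 'cx': 317.47787488651437, 'cy': 235.84222061908147, 'R': array([[ 0.02471533, -0.99953764,  0.01771014],
       [-0.98260515, -0.02755065, -0.18365207],
       [ 0.18405509, -0.01286305, -0.98283176]]), 't': array([-0.06799531,  0.56898332,  1.3600378 ])}
side {'vfov': 45.67990878454834, 'cx': 330.7233243426397, 'cy': 236.20690297404184, 'R': array([[-0.99778843, -0.06641337, -0.00274184],
       [-0.02097499,  0.35373201, -0.93511161],
       [ 0.06307379, -0.93298603, -0.35434272]]), 't': array([0.53428147, 0.07847441, 1.32683666])}
0.1 [ 0.25287594 -0.57126839  0.24480302] [-3.14064492e+00  6.12455622e-05  4.16752780e-01] 0.08529432012234392 0.014
```

View pics/top0.png

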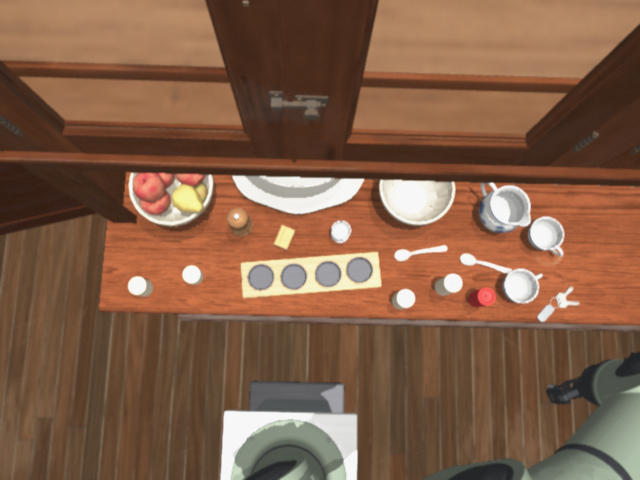

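View pics/side0.png

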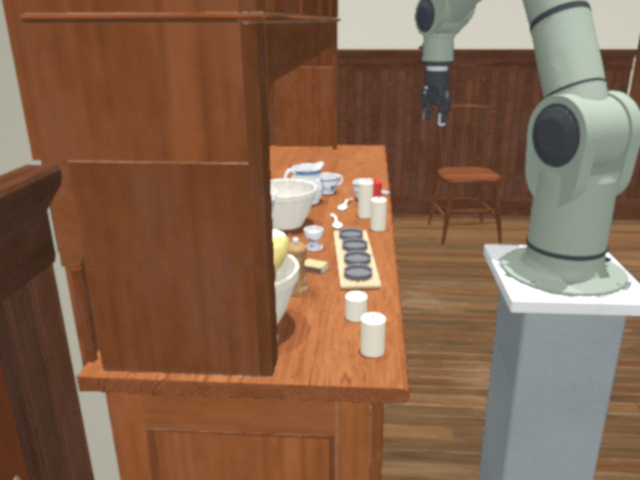

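```bash
cat > h.py <<'E'
import numpy as np, cv2
from workcell import monitor, grab_frame, camera_model, bot
def f(c): return 240/np.tan(np.radians(c["vfov"]/2))
def proj(n,X):
    c=camera_model(n); p=np.atleast_2d(X)@c["R"].T+c["t"]
    return p[:,:2]/p[:,2:]*f(c)+[c["cx"],c["cy"]]
def ray(n,uv,z):
    c=camera_model(n); d=c["R"].T@np.array([(uv[0]-c["cx"])/f(c),(uv[1]-c["cy"])/f(c),1])
    o=-c["R"].T@c["t"]; return o+d*(z-o[2])/d[2]
def ring(x,y,z,r,n=60):
    a=np.linspace(0,2*np.pi,n); return np.c_[x+r*np.cos(a),y+r*np.sin(a),0*a+z]
def hull(n,x,y,h,z0=0,r=.021):
    return cv2.convexHull(proj(n,np.r_[ring(x,y,z0,r),ring(x,y,z0+h,r)]).astype(np.float32))
E
python3 - <<'E'
from h import *
t=cv2.imread("pics/top0.png"); s=cv2.imread("pics/side0.png")
hsv=cv2.cvtColor(t,cv2.COLOR_BGR2HSV)
m=((hsv[...,1]<70)&(hsv[...,2]>90)).astype(np.uint8)
n,l,st,ce=cv2.connectedComponentsWithStats(m)
for i in range(1,n):
    if 100<st[i,4]<900 and 230<ce[i,1]<320: print("light",st[i],ce[i].round(1))
m=(hsv[...,2]<110)&(hsv[...,1]<90); m[:235]=0;m[305:]=0
n,l,st,ce=cv2.connectedComponentsWithStats(m.astype(np.uint8))
for i in range(1,n):
    if 200<st[i,4]<3000: print("dark",st[i],ce[i].round(1),ray("top",ce[i],.02).round(4))
hs=cv2.cvtColor(s,cv2.COLOR_BGR2HSV); m=((hs[...,1]<70)&(hs[...,2]>90)).astype(np.uint8)
n,l,st,ce=cv2.connectedComponentsWithStats(m)
for i in range(1,n):
    if 100<st[i,4]<3000 and 330<ce[i,0]<400: print("side",st[i],ce[i].round(1))
a=cv2.resize(t[240:320,110:310],None,fx=4,fy=4,interpolation=2)
b=cv2.resize(t[240:320,320:520],None,fx=4,fy=4,interpolation=2)
cv2.imwrite("pics/c1.png",np.vstack([a[:300],b[:300]]))
cv2.imwrite("pics/c2.png",cv2.resize(s[160:370,320:420],None,fx=2.8,fy=2.8,interpolation=2))
E
```

```text
light [331 221  20  22 364] [340.2 231.2]
light [394 245  53  16 321] [417.  252.1]
light [182 265  21  19 295] [192.  274.5]
light [435 274  28  21 426] [448.7 284.2]
light [128 276  24  20 365] [139.5 286.1]
light [556 287  23  21 216] [564.6 298.8]
light [392 289  23  20 349] [403.4 298.7]
light [537 304  18  19 178] [545.2 312.9]
light [181 315 119   6 409] [240.9 317.3]
side [ 352  178   35   53 1123] [370.  203.3]
side [ 330  213   50   74 2064] [353.9 255.9]
side [ 345  290   41   68 1621] [366.1 323.2]
```

View pics/c1.png

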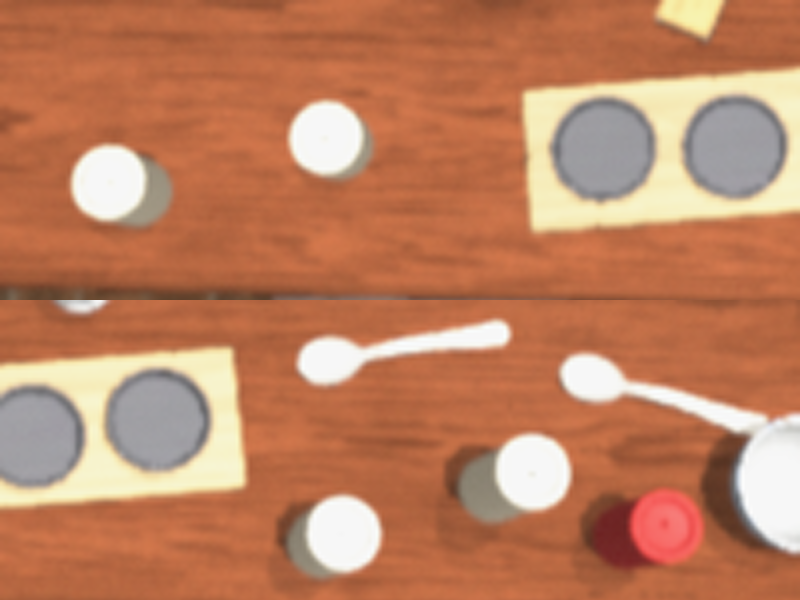

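View pics/c2.png

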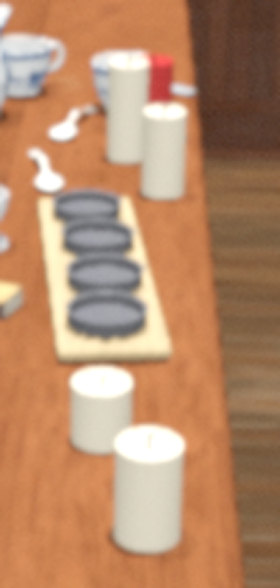

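Top view: candle tops near (137,286), (192,274), (405,298), (453,283); cups near (261,277), (293,276), (328,274), (359,270); the fruit bowl is at the left (+y). I'll fit heights and positions from both views.

```bash
cat >> h.py <<'E'
def topdisc(t,uv,thr=215):
    g=t.min(axis=2); m=(g>thr).astype(np.uint8); n,l,st,ce=cv2.connectedComponentsWithStats(m)
    i=l[int(round(uv[1])),int(round(uv[0]))]; return ce[i],st[i]
E
python3 - <<'E'
from h import *
t=cv2.imread("pics/top0.png"); s=cv2.imread("pics/side0.png")
hs=cv2.cvtColor(s,cv2.COLOR_BGR2HSV); ms=((hs[...,1]<75)&(hs[...,2]>90)).astype(np.uint8)
ht=cv2.cvtColor(t,cv2.COLOR_BGR2HSV); mt=((ht[...,1]<80)&(ht[...,2]>80)).astype(np.uint8)
def iou(n,m,x,y,h):
    p=hull(n,x,y,h); q=np.zeros_like(m); cv2.fillConvexPoly(q,np.round(p*16).astype(int),1,shift=4)
    x0,y0,w,hh=cv2.boundingRect(p); sl=np.s_[y0-3:y0+hh+3,x0-3:x0+w+3]
    return (q&m)[sl].sum()/(q|m)[sl].sum()
for nm,uv in dict(A=(137,286),B=(192,274),C=(405,298),D=(453,283)).items():
    ce,st=topdisc(t,uv); print(nm,ce.round(2),st)
    for h in(.045,.065,.085,.105):
        x,y,_=ray("top",ce,h)
        print("  ",h,round(x,4),round(y,4),[round(iou(n,m,x,y,h),3) for n,m in(("top",mt),("side",ms))])
# cups
g=ht[...,2]; cups=[]
for u,v in[(261,277),(293.5,276.5),(328,273.8),(359.3,269.6)]:
    z=12; p=t[int(v)-16:int(v)+17,int(u)-16:int(u)+17].astype(int)
    m=((p[...,2]-p[...,0])<35); 
    ys,xs=np.nonzero(m&(np.hypot(*np.mgrid[-16:17,-16:17])<17))
    c=[int(u)-16+xs.mean(),int(v)-16+ys.mean()]
    print("cup",np.round(c,2),m.sum(),ray("top",c,.024).round(4)); cups.append(ray("top",c,.02))
E
```

```text
A [136.87 285.08] [129 277  17  17 239]
   0.045 0.4394 0.3786 [np.float64(0.932), np.float64(0.773)]
   0.065 0.4376 0.3727 [np.float64(0.897), np.float64(0.879)]
   0.085 0.4357 0.3667 [np.float64(0.803), np.float64(0.675)]
   0.105 0.4339 0.3608 [np.float64(0.728), np.float64(0.525)]
B [191.11 274.01] [183 266  17  17 232]
   0.045 0.4696 0.2503 [np.float64(0.891), np.float64(0.866)]
   0.065 0.4674 0.2462 [np.float64(0.827), np.float64(0.643)]
   0.085 0.4651 0.2421 [np.float64(0.748), np.float64(0.625)]
   0.105 0.4628 0.238 [np.float64(0.676), np.float64(0.627)]
C [405.4  297.98] [397 290  18  17 247]
   0.045 0.4254 -0.2693 [np.float64(0.885), np.float64(0.638)]
   0.065 0.4237 -0.266 [np.float64(0.958), np.float64(0.718)]
   0.085 0.4221 -0.2626 [np.float64(0.919), np.float64(0.784)]
   0.105 0.4204 -0.2592 [np.float64(0.853), np.float64(0.67)]
D [452.74 282.57] [444 274  18  18 256]
   0.045 0.4658 -0.3849 [np.float64(0.769), np.float64(0.54)]
   0.065 0.4635 -0.3799 [np.float64(0.841), np.float64(0.608)]
   0.085 0.4613 -0.3749 [np.float64(0.914), np.float64(0.666)]
   0.105 0.4591 -0.3698 [np.float64(0.904), np.float64(0.746)]
cup [260.55 276.8 ] 529 [0.4697 0.0841 0.024 ]
cup [293.35 276.15] 527 [0.4735 0.0035 0.024 ]
cup [327.77 273.59] 525 [ 0.4821 -0.0811  0.024 ]
cup [359.15 269.45] 521 [ 0.4945 -0.1584  0.024 ]
```

```bash
python3 - <<'E'
from h import *
t=cv2.imread("pics/top0.png"); s=cv2.imread("pics/side0.png")
C=dict(A=(.4376,.3727,.065),B=(.4696,.2503,.045),C=(.4221,-.2626,.085),D=(.4591,-.3698,.105))
K=[(.4697,.0841),(.4735,.0035),(.4821,-.0811),(.4945,-.1584)]
def draw(im,n,k,off,sz):
    o=cv2.resize(im[off[1]:off[1]+sz[1],off[0]:off[0]+sz[0]],None,fx=k,fy=k,interpolation=2)
    def pl(X,c): cv2.polylines(o,[np.round(((proj(n,X)-off+.5)*k-.5)*16).astype(np.int32)],True,c,1,16,4)
    for x,y,h in C.values(): pl(ring(x,y,h,.021),(0,0,255)); pl(ring(x,y,0,.021),(255,0,0))
    for x,y in K: pl(ring(x,y,.027,.034),(0,255,0))
    return o
a=draw(t,"top",4,(110,245),(200,70)); b=draw(t,"top",4,(320,245),(200,70))
cv2.imwrite("pics/o1.png",np.vstack([a,b]))
cv2.imwrite("pics/o2.png",np.hstack([draw(s,"side",5,(325,170),(75,120)),draw(s,"side",5,(325,250),(75,120))]))
E
```

```text
(no output)
```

View pics/o1.png

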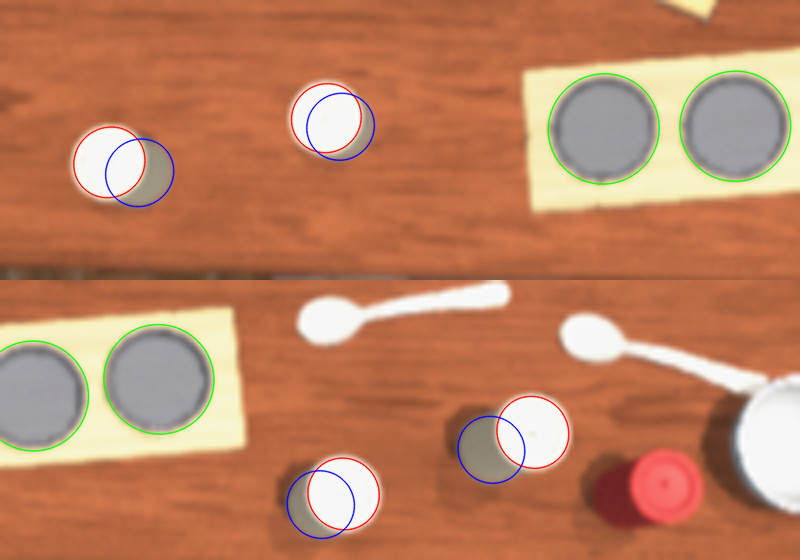

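View pics/o2.png

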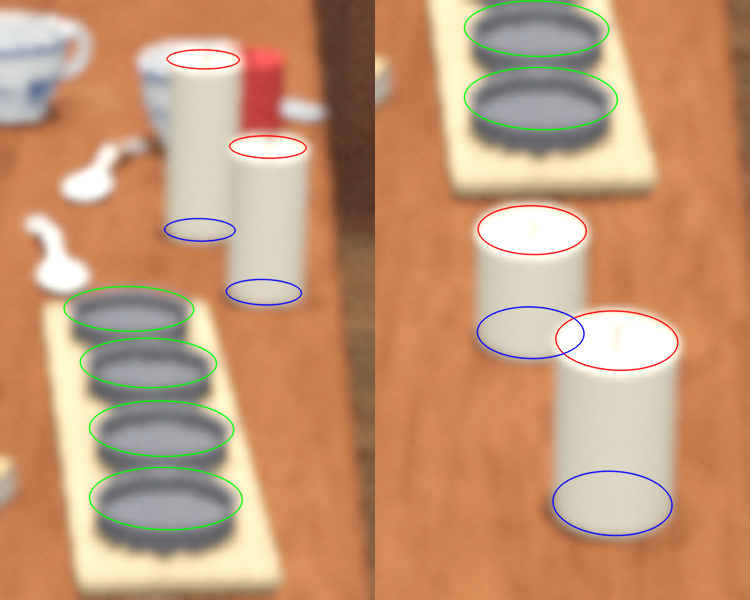

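The fits agree in both views: A (left) is 65 mm, B 45, C 85 and D 105, and the fruit bowl is on the +y side. So D→cup y=.084, C→.0035, A→-.081, B→-.158. The jaws will close along x, across the row. I start with D.

>>> {"method": "move_arm", "body": {
  "moves": [
    [26, 25, 0, 0.15],
    [52, 50, 0, 0.3],
    [78, 75, 0, 0.45],
    [104, 100, 0, 0.6],
    [130, 125, 0, 0.75],
    [156, 150, 0, 0.9],
    [182, 176, -20, 1.05],
    [206, 201, -40, 1.154],
    [206, 201, -65, 1.154],
    [206, 201, -65, 1.154],
    [206, 201, -65, 1.154]
  ],
  "gripper": 1,
  "newtons": 40
}}

```text
clock: 1.48
position: [0.4589, -0.3711, 0.181]
tool_rot: [3.141, 0.0, 1.57]
force: [0.3, -0.3, 0.0]
grip_width: 0.0856
finger_force: 0.0
```

>>> {"method": "move_arm", "body": {
  "moves": [
    [0, 1, -30, 0],
    [0, 1, -60, 0],
    [0, 1, -85, 0],
    [0, 1, -85, 0]
  ]
}}

```text
clock: 1.98
position: [0.4584, -0.3696, 0.095]
tool_rot: [-3.14, -0.001, 1.57]
force: [0.1, -0.4, 0.3]
grip_width: 0.0854
finger_force: 0.0
```

```bash
python3 - <<'E'
from h import *
t=grab_frame("top");s=grab_frame("side")
a=cv2.resize(t[235:335,400:500],None,fx=4,fy=4,interpolation=2)
b=cv2.resize(s[120:220,325:425],None,fx=4,fy=4,interpolation=2)
cv2.imwrite("pics/d1.png",np.hstack([a,b]))
p=monitor.observe()["position"]; print(p, (proj("top",p)-[400,235])*4,(proj("side",p)-[325,120])*4)
E
```

```text
[ 0.45940295 -0.37007753  0.09664154] [[207.8068935  191.25168842]] [[159.92047685 256.37558818]]
```

View pics/d1.png

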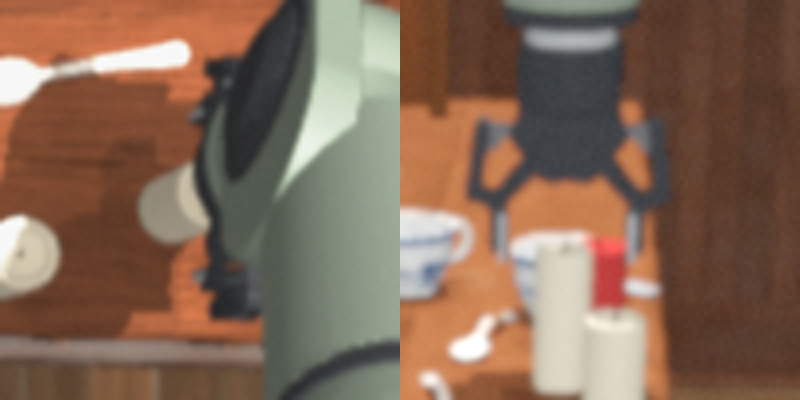

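Side view: pads at columns 505 and 628 straddle the candle top (563) symmetrically, with the tips just below its top. I go lower and close.

>>> {"method": "move_arm", "body": {
  "moves": [
    [0, 0, -9, 0],
    [0, 0, -18, 0],
    [0, 0, -18, 0]
  ]
}}

```text
clock: 2.45
position: [0.4587, -0.3693, 0.0767]
tool_rot: [-3.141, -0.001, 1.571]
force: [0.8, 0.4, -0.3]
grip_width: 0.0855
finger_force: 0.0
```

>>> {"method": "move_arm", "body": {
  "moves": [
    [0, 0, 0, 0],
    [0, 0, 0, 0],
    [0, 0, 0, 0],
    [0, 0, 0, 0],
    [0, 0, 0, 0],
    [0, 0, 0, 0],
    [0, 0, 0, 0],
    [0, 0, 0, 0]
  ],
  "gripper": 0.3
}}

```text
clock: 3.45
position: [0.4592, -0.3696, 0.0775]
tool_rot: [3.141, 0.0, 1.571]
force: [0.1, -0.8, 5.0]
grip_width: 0.0414
finger_force: 39.9
```

>>> {"method": "move_arm", "body": {
  "moves": [
    [0, 0, 15, 0],
    [0, 0, 45, 0],
    [0, 0, 85, 0],
    [0, 0, 120, 0],
    [0, 0, 135, 0],
    [0, 0, 135, 0]
  ]
}}

```text
clock: 4.2
position: [0.459, -0.3696, 0.2128]
tool_rot: [3.141, 0.001, 1.571]
force: [-0.5, 0.6, -2.0]
grip_width: 0.0413
finger_force: 40.5
```

>>> {"method": "move_arm", "body": {
  "moves": [
    [1, 20, 0, 0],
    [2, 60, 0, 0],
    [3, 105, 0, 0],
    [4, 155, 0, 0],
    [5, 205, 0, 0],
    [7, 255, 0, 0],
    [8, 305, 0, 0],
    [9, 355, 0, 0],
    [10, 400, 0, 0],
    [11, 435, 0, 0],
    [11, 454, 0, 0],
    [11, 454, 0, 0]
  ]
}}

```text
clock: 5.7
position: [0.4688, 0.0863, 0.2113]
tool_rot: [-3.14, -0.0, 1.574]
force: [0.2, -0.7, -1.6]
grip_width: 0.0413
finger_force: 40.6
```

>>> {"method": "move_arm", "body": {
  "moves": [
    [0, 0, -20, 0],
    [0, 0, -50, 0],
    [0, 0, -75, 0],
    [0, 0, -88, 0],
    [0, 0, -95, 0],
    [0, 0, -95, 0]
  ]
}}

```text
clock: 6.45
position: [0.47, 0.0844, 0.1173]
tool_rot: [-3.141, 0.0, 1.571]
force: [-0.6, -1.2, -1.7]
grip_width: 0.0409
finger_force: 40.6
```

```bash
python3 - <<'E'
from h import *
t=grab_frame("top");s=grab_frame("side")
a=cv2.resize(t[230:330,210:310],None,fx=4,fy=4,interpolation=2)
b=cv2.resize(s[200:300,310:410],None,fx=4,fy=4,interpolation=2)
cv2.imwrite("pics/d2.png",np.hstack([a,b]))
q=monitor.observe();p=q["position"]; print(p,q["force"],q["grip_width"])
E
```

```text
[0.47030091 0.08453632 0.11784525] [ 0.54340073  0.18247927 -0.83461116] 0.041232929515701004
```

View pics/d2.png

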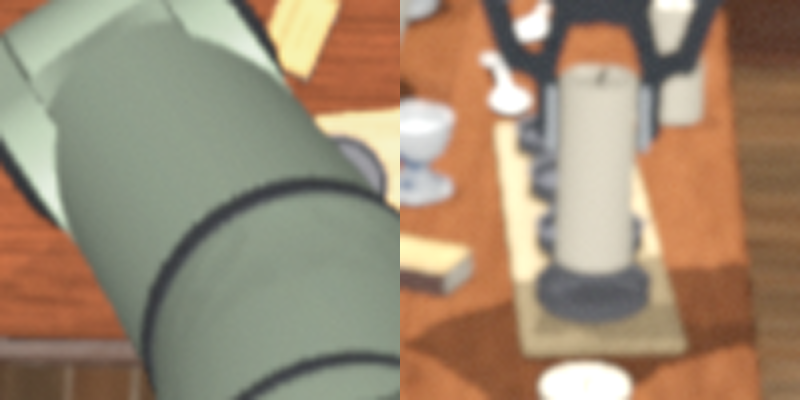

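Candle centred across the cup (column 597 vs 594). I lower it the rest of the way.

>>> {"method": "move_arm", "body": {
  "moves": [
    [0, 0, -8, 0],
    [0, 0, -16, 0],
    [0, 0, -20, 0],
    [0, 0, -22, 0],
    [0, 0, -22, 0]
  ]
}}

```text
clock: 7.18
position: [0.47, 0.0846, 0.0952]
tool_rot: [-3.141, -0.0, 1.571]
force: [0.4, 0.3, -1.2]
grip_width: 0.0411
finger_force: 40.6
```

>>> {"method": "move_arm", "body": {
  "moves": [
    [0, 0, -1, 0],
    [0, 0, -1, 0]
  ]
}}

```text
clock: 7.42
position: [0.4701, 0.0845, 0.0945]
tool_rot: [3.141, -0.0, 1.571]
force: [0.7, 0.0, 1.3]
grip_width: 0.0415
finger_force: 40.5
```

>>> {"method": "move_arm", "body": {
  "moves": [
    [0, 0, -1, 0],
    [0, 0, -1, 0]
  ]
}}

```text
clock: 7.68
position: [0.4709, 0.0847, 0.094]
tool_rot: [3.14, -0.0, 1.571]
force: [-0.1, -0.0, 11.2]
grip_width: 0.0413
finger_force: 39.6
```

>>> {"method": "move_arm", "body": {
  "moves": [
    [0, 0, 0, 0],
    [0, 0, 0, 0],
    [0, 0, 0, 0],
    [0, 0, 0, 0],
    [0, 0, 0, 0],
    [0, 0, 0, 0]
  ],
  "gripper": 1
}}

```text
clock: 8.43
position: [0.47, 0.0845, 0.0933]
tool_rot: [-3.142, -0.0, 1.571]
force: [-1.2, 0.5, 0.7]
grip_width: 0.0852
finger_force: 0.0
```

>>> {"method": "move_arm", "body": {
  "moves": [
    [0, 0, 10, 0],
    [0, 0, 35, 0],
    [0, 0, 70, 0],
    [0, 0, 90, 0]
  ]
}}

```text
clock: 8.93
position: [0.4703, 0.0846, 0.1854]
tool_rot: [3.14, -0.0, 1.571]
force: [0.6, -0.0, -0.4]
grip_width: 0.0854
finger_force: 0.0
```

>>> {"method": "move_arm", "body": {
  "moves": [
    [-3, -20, 0, 0],
    [-10, -65, 0, 0],
    [-17, -115, 0, 0],
    [-25, -170, 0, 0],
    [-32, -225, 0, 0],
    [-40, -275, 0, 0],
    [-46, -315, 0, 0],
    [-48, -338, -10, 0],
    [-48, -346, -30, 0],
    [-48, -346, -50, 0],
    [-48, -346, -60, 0],
    [-48, -346, -60, 0]
  ]
}}

```text
clock: 10.42
position: [0.422, -0.2608, 0.1229]
tool_rot: [-3.141, -0.001, 1.572]
force: [0.9, -0.1, 0.5]
grip_width: 0.0855
finger_force: 0.0
```

>>> {"method": "move_arm", "body": {
  "moves": [
    [0, 0, -20, 0],
    [0, 0, -45, 0],
    [0, 0, -60, 0],
    [0, 0, -66, 0],
    [0, 0, -66, 0]
  ]
}}

```text
clock: 11.05
position: [0.4222, -0.2615, 0.0575]
tool_rot: [3.142, 0.0, 1.571]
force: [-0.3, 0.3, 1.4]
grip_width: 0.0852
finger_force: 0.0
```

>>> {"method": "move_arm", "body": {
  "moves": [
    [0, 0, 0, 0],
    [0, 0, 0, 0],
    [0, 0, 0, 0],
    [0, 0, 0, 0],
    [0, 0, 0, 0],
    [0, 0, 0, 0],
    [0, 0, 0, 0],
    [0, 0, 0, 0]
  ],
  "gripper": 0.3
}}

```text
clock: 12.05
position: [0.4223, -0.2617, 0.0577]
tool_rot: [3.141, 0.0, 1.571]
force: [-1.2, 0.2, 7.0]
grip_width: 0.0414
finger_force: 39.3
```

>>> {"method": "move_arm", "body": {
  "moves": [
    [0, 0, 15, 0],
    [0, 0, 45, 0],
    [0, 0, 75, 0],
    [0, 0, 90, 0],
    [0, 0, 90, 0]
  ]
}}

```text
clock: 12.68
position: [0.4223, -0.2618, 0.1481]
tool_rot: [3.14, 0.001, 1.57]
force: [0.3, -0.4, -1.2]
grip_width: 0.0412
finger_force: 40.6
```

>>> {"method": "move_arm", "body": {
  "moves": [
    [3, 15, 0, 0],
    [10, 50, 0, 0],
    [18, 95, 0, 0],
    [27, 140, 0, 0],
    [36, 185, 0, 0],
    [44, 225, 0, 0],
    [49, 253, 0, 0],
    [51, 265, 0, 0],
    [51, 265, -15, 0],
    [51, 265, -35, 0],
    [51, 265, -52, 0],
    [51, 265, -52, 0]
  ]
}}

```text
clock: 14.18
position: [0.4717, 0.0024, 0.0936]
tool_rot: [-3.138, 0.0, 1.57]
force: [0.3, -1.0, -1.8]
grip_width: 0.0409
finger_force: 40.5
```

>>> {"method": "move_arm", "body": {
  "moves": [
    [0, 0, -8, 0],
    [0, 0, -15, 0],
    [0, 0, -18, 0],
    [0, 0, -20, 0],
    [0, 0, -20, 0]
  ]
}}

```text
clock: 14.8
position: [0.473, 0.0035, 0.0753]
tool_rot: [3.142, 0.0, 1.571]
force: [-0.6, -0.3, -0.9]
grip_width: 0.0413
finger_force: 40.5
```

>>> {"method": "move_arm", "body": {
  "moves": [
    [0, 0, -1, 0],
    [0, 0, -2, 0],
    [0, 0, -2, 0]
  ]
}}

```text
clock: 15.18
position: [0.474, 0.0036, 0.074]
tool_rot: [3.139, -0.0, 1.571]
force: [0.7, -0.2, 11.1]
grip_width: 0.0413
finger_force: 40.1
```

>>> {"method": "move_arm", "body": {
  "moves": [
    [0, 0, 0, 0],
    [0, 0, 0, 0],
    [0, 0, 0, 0],
    [0, 0, 0, 0],
    [0, 0, 0, 0],
    [0, 0, 0, 0]
  ],
  "gripper": 1
}}

```text
clock: 15.92
position: [0.473, 0.0035, 0.0733]
tool_rot: [-3.142, 0.0, 1.571]
force: [0.3, 0.1, -0.0]
grip_width: 0.0856
finger_force: 0.0
```

>>> {"method": "move_arm", "body": {
  "moves": [
    [0, 0, 10, 0],
    [0, 0, 40, 0],
    [0, 0, 80, 0],
    [0, 0, 110, 0],
    [0, 0, 120, 0],
    [0, 0, 120, 0]
  ]
}}

```text
clock: 16.68
position: [0.4731, 0.0034, 0.1936]
tool_rot: [3.141, 0.0, 1.571]
force: [0.1, -0.5, 0.4]
grip_width: 0.0853
finger_force: 0.0
```

>>> {"method": "move_arm", "body": {
  "moves": [
    [-2, 20, 0, 0],
    [-6, 65, 0, 0],
    [-12, 115, 0, 0],
    [-18, 170, 0, 0],
    [-24, 225, 0, 0],
    [-28, 275, 0, 0],
    [-32, 320, 0, 0],
    [-35, 355, 0, 0],
    [-36, 369, 0, 0],
    [-36, 369, -30, 0],
    [-36, 369, -60, 0],
    [-36, 369, -60, 0]
  ]
}}

```text
clock: 18.18
position: [0.4361, 0.371, 0.131]
tool_rot: [-3.138, 0.003, 1.571]
force: [0.6, -0.5, 0.1]
grip_width: 0.0856
finger_force: 0.0
```

```bash
python3 - <<'E'
from h import *
t=grab_frame("top");s=grab_frame("side")
a=cv2.resize(t[230:330,110:310],None,fx=2.5,fy=2.5,interpolation=2)
b=cv2.resize(s[180:380,290:410],None,fx=2.5,fy=2.5,interpolation=2)
o=np.zeros((500,800,3),np.uint8);o[:250,:500]=a;o[:,500:]=b
cv2.imwrite("pics/d3.png",o)
q=monitor.observe();p=q["position"]; print(p,q["force"],q["grip_width"])
E
```

```text
[0.43713883 0.37224695 0.13360126] [ 0.7087046  -0.05536524 -0.04534384] 0.0853200959723955
```

View pics/d3.png

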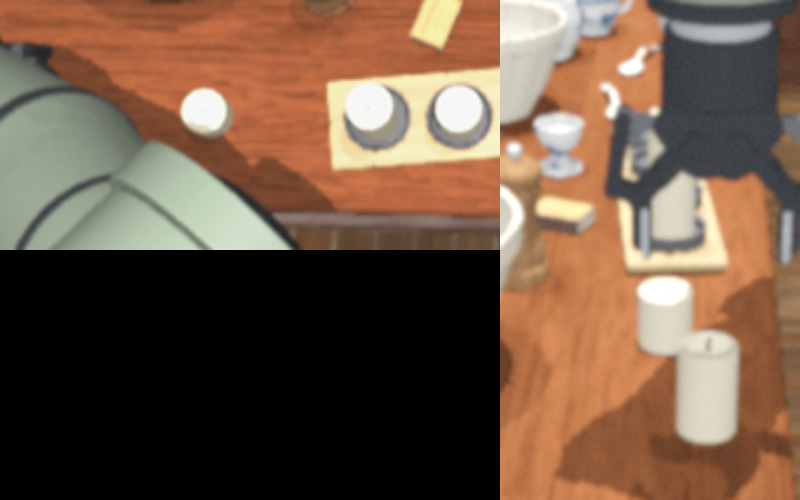

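Both placed candles (top view (372,110) and (460,110) in the crop) stand in their cups. The gripper is above A, so I descend and grip.

>>> {"method": "move_arm", "body": {
  "moves": [
    [0, 0, -20, 0],
    [0, 0, -50, 0],
    [0, 0, -80, 0],
    [0, 0, -92, 0],
    [0, 0, -95, 0],
    [0, 0, -95, 0]
  ]
}}

```text
clock: 19.02
position: [0.4374, 0.3729, 0.0393]
tool_rot: [3.141, -0.001, 1.571]
force: [0.3, 0.7, -0.2]
grip_width: 0.0852
finger_force: 0.0
```

>>> {"method": "move_arm", "body": {
  "moves": [
    [0, 0, 0, 0],
    [0, 0, 0, 0],
    [0, 0, 0, 0],
    [0, 0, 0, 0],
    [0, 0, 0, 0],
    [0, 0, 0, 0],
    [0, 0, 0, 0],
    [0, 0, 0, 0]
  ],
  "gripper": 0.3
}}

```text
clock: 20.02
position: [0.4372, 0.3726, 0.0388]
tool_rot: [3.141, -0.0, 1.571]
force: [-0.3, -1.8, 7.8]
grip_width: 0.0412
finger_force: 39.5
```

>>> {"method": "move_arm", "body": {
  "moves": [
    [0, 0, 15, 0],
    [0, 0, 50, 0],
    [0, 0, 95, 0],
    [0, 0, 135, 0],
    [0, 0, 160, 0],
    [0, 0, 165, 0],
    [0, 0, 165, 0]
  ]
}}

```text
clock: 20.9
position: [0.4369, 0.3723, 0.2033]
tool_rot: [3.142, 0.0, 1.571]
force: [-0.1, -0.1, -1.3]
grip_width: 0.0411
finger_force: 40.6
```

>>> {"method": "move_arm", "body": {
  "moves": [
    [2, -20, 0, 0],
    [6, -65, 0, 0],
    [11, -115, 0, 0],
    [16, -165, 0, 0],
    [22, -215, 0, 0],
    [27, -265, 0, 0],
    [32, -315, 0, 0],
    [37, -365, 0, 0],
    [41, -410, 0, 0],
    [44, -440, 0, 0],
    [45, -453, 0, 0],
    [45, -453, 0, 0]
  ]
}}

```text
clock: 22.4
position: [0.4815, -0.0809, 0.2028]
tool_rot: [-3.141, -0.0, 1.57]
force: [0.1, 1.0, -1.2]
grip_width: 0.041
finger_force: 40.6
```

>>> {"method": "move_arm", "body": {
  "moves": [
    [0, 0, -20, 0],
    [0, 0, -60, 0],
    [0, 0, -100, 0],
    [0, 0, -120, 0],
    [0, 0, -130, 0],
    [0, 0, -138, 0],
    [0, 0, -143, 0],
    [0, 0, -146, 0],
    [0, 0, -146, 0]
  ]
}}

```text
clock: 23.52
position: [0.4821, -0.0805, 0.0574]
tool_rot: [3.141, 0.0, 1.571]
force: [0.0, -0.2, -2.0]
grip_width: 0.0412
finger_force: 40.6
```

>>> {"method": "move_arm", "body": {
  "moves": [
    [0, 0, -1, 0],
    [0, 0, -2, 0],
    [0, 0, -3, 0],
    [0, 0, -3, 0]
  ]
}}

```text
clock: 24.02
position: [0.4822, -0.0806, 0.0557]
tool_rot: [3.141, 0.001, 1.571]
force: [-9.8, 1.2, 39.6]
grip_width: 0.0413
finger_force: 44.3
```

>>> {"method": "move_arm", "body": {
  "moves": [
    [0, 0, 1.5, 0],
    [0, 0, 1.5, 0]
  ]
}}

```text
clock: 24.28
position: [0.4821, -0.0805, 0.0559]
tool_rot: [3.141, 0.0, 1.571]
force: [0.4, -0.4, -1.4]
grip_width: 0.0412
finger_force: 40.5
```

>>> {"method": "move_arm", "body": {
  "moves": [
    [0, 0, 0, 0],
    [0, 0, 0, 0],
    [0, 0, 0, 0],
    [0, 0, 0, 0],
    [0, 0, 0, 0],
    [0, 0, 0, 0]
  ],
  "gripper": 1
}}

```text
clock: 25.02
position: [0.482, -0.0805, 0.0558]
tool_rot: [-3.142, -0.0, 1.571]
force: [0.2, -0.6, -0.1]
grip_width: 0.0854
finger_force: 0.0
```

>>> {"method": "move_arm", "body": {
  "moves": [
    [0, 0, 10, 0],
    [0, 0, 40, 0],
    [0, 0, 80, 0],
    [0, 0, 120, 0],
    [0, 0, 135, 0],
    [0, 0, 135, 0]
  ]
}}

```text
clock: 25.78
position: [0.4823, -0.0807, 0.1916]
tool_rot: [3.14, 0.001, 1.57]
force: [-0.1, 0.3, -1.2]
grip_width: 0.0853
finger_force: 0.0
```

>>> {"method": "move_arm", "body": {
  "moves": [
    [0, 20, 0, 0],
    [-2, 65, 0, 0],
    [-4, 115, 0, 0],
    [-6, 165, 0, 0],
    [-8, 215, 0, 0],
    [-10, 260, 0, 0],
    [-11, 300, 0, 0],
    [-12, 325, 0, 0],
    [-12, 331, 0, 0],
    [-12, 331, 0, 0]
  ]
}}

```text
clock: 27.02
position: [0.4697, 0.2499, 0.1899]
tool_rot: [-3.14, 0.001, 1.571]
force: [0.5, -0.5, -1.1]
grip_width: 0.0855
finger_force: 0.0
```

```bash
python3 - <<'E'
from h import *
t=grab_frame("top");s=grab_frame("side")
a=cv2.resize(t[230:330,180:380],None,fx=2.5,fy=2.5,interpolation=2)
b=cv2.resize(s[160:360,290:410],None,fx=2.5,fy=2.5,interpolation=2)
o=np.zeros((500,800,3),np.uint8);o[:250,:500]=a;o[:,500:]=b
cv2.imwrite("pics/d4.png",o)
q=monitor.observe();p=q["position"]; print(p,q["force"],q["grip_width"])
E
```

```text
[0.47008831 0.24925655 0.19035846] [-0.31553227 -0.36316739  0.21464003] 0.08560784266507279
```

View pics/d4.png

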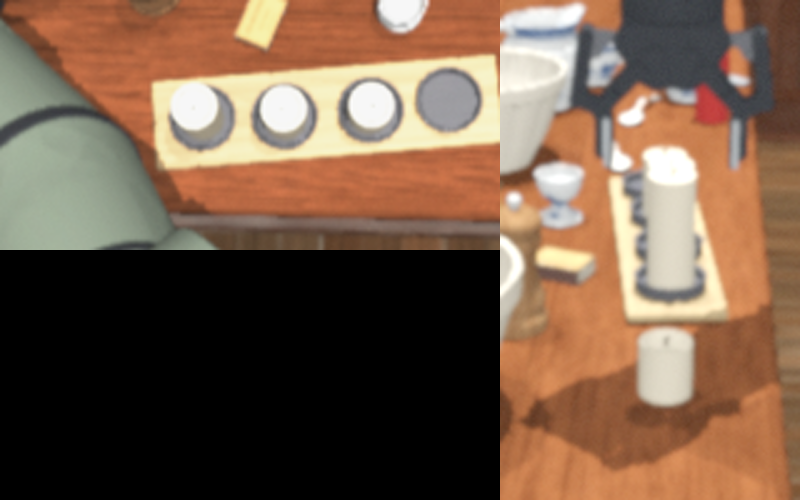

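Three stand in their cups (tops at crop (195,105), (284,108), (371,105)). B comes last.

>>> {"method": "move_arm", "body": {
  "moves": [
    [0, 0, -30, 0],
    [0, 0, -70, 0],
    [0, 0, -110, 0],
    [0, 0, -145, 0],
    [0, 0, -158, 0],
    [0, 0, -163, 0],
    [0, 0, -163, 0]
  ]
}}

```text
clock: 28.0
position: [0.4705, 0.2505, 0.0285]
tool_rot: [3.141, -0.0, 1.57]
force: [-0.9, 0.3, 1.0]
grip_width: 0.0853
finger_force: 0.0
```

>>> {"method": "move_arm", "body": {
  "moves": [
    [0, 0, 0, 0],
    [0, 0, 0, 0],
    [0, 0, 0, 0],
    [0, 0, 0, 0],
    [0, 0, 0, 0],
    [0, 0, 0, 0],
    [0, 0, 0, 0],
    [0, 0, 0, 0]
  ],
  "gripper": 0.3
}}

```text
clock: 29.0
position: [0.4703, 0.2506, 0.0285]
tool_rot: [3.141, -0.0, 1.571]
force: [-1.7, -1.0, 11.1]
grip_width: 0.0409
finger_force: 39.1
```

>>> {"method": "move_arm", "body": {
  "moves": [
    [0, 0, 15, 0],
    [0, 0, 50, 0],
    [0, 0, 95, 0],
    [0, 0, 135, 0],
    [0, 0, 160, 0],
    [0, 0, 165, 0],
    [0, 0, 165, 0]
  ]
}}

```text
clock: 29.88
position: [0.4699, 0.2503, 0.1928]
tool_rot: [3.142, 0.0, 1.571]
force: [0.2, 0.7, -0.7]
grip_width: 0.0412
finger_force: 40.6
```

>>> {"method": "move_arm", "body": {
  "moves": [
    [1, -20, 0, 0],
    [3, -60, 0, 0],
    [6, -105, 0, 0],
    [9, -155, 0, 0],
    [12, -205, 0, 0],
    [15, -255, 0, 0],
    [18, -305, 0, 0],
    [21, -350, 0, 0],
    [23, -385, 0, 0],
    [24, -409, 0, 0],
    [24, -409, 0, 0]
  ]
}}

```text
clock: 31.25
position: [0.4927, -0.1609, 0.1918]
tool_rot: [-3.14, 0.0, 1.567]
force: [0.1, 0.1, -1.3]
grip_width: 0.0408
finger_force: 40.6
```

>>> {"method": "move_arm", "body": {
  "moves": [
    [0, 0, -20, 0],
    [0, 0, -60, 0],
    [0, 0, -100, 0],
    [0, 0, -120, 0],
    [0, 0, -130, 0],
    [0, 0, -138, 0],
    [0, 0, -143, 0],
    [0, 0, -146, 0],
    [0, 0, -146, 0]
  ]
}}

```text
clock: 32.38
position: [0.4941, -0.1585, 0.0469]
tool_rot: [3.141, 0.0, 1.571]
force: [0.3, -0.1, 0.1]
grip_width: 0.0411
finger_force: 40.6
```

>>> {"method": "move_arm", "body": {
  "moves": [
    [0, 0, -1, 0],
    [0, 0, -1, 0]
  ]
}}

```text
clock: 32.62
position: [0.494, -0.1585, 0.0459]
tool_rot: [3.141, 0.0, 1.571]
force: [-1.0, 0.3, -0.5]
grip_width: 0.0406
finger_force: 40.6
```

>>> {"method": "move_arm", "body": {
  "moves": [
    [0, 0, -1, 0],
    [0, 0, -1, 0]
  ]
}}

```text
clock: 32.88
position: [0.4941, -0.1586, 0.0455]
tool_rot: [3.141, 0.0, 1.571]
force: [-4.6, 1.7, 15.8]
grip_width: 0.0407
finger_force: 42.4
```

>>> {"method": "move_arm", "body": {
  "moves": [
    [0, 0, 0, 0],
    [0, 0, 0, 0],
    [0, 0, 0, 0],
    [0, 0, 0, 0],
    [0, 0, 0, 0],
    [0, 0, 0, 0]
  ],
  "gripper": 1
}}

```text
clock: 33.62
position: [0.494, -0.1585, 0.0448]
tool_rot: [-3.142, -0.0, 1.571]
force: [-0.2, -0.1, 0.6]
grip_width: 0.0856
finger_force: 0.0
```

>>> {"method": "move_arm", "body": {
  "moves": [
    [0, 0, 10, 0],
    [0, 0, 40, 0],
    [0, 0, 80, 0],
    [0, 0, 120, 0],
    [0, 0, 160, 0],
    [0, -30, 180, 0],
    [0, -80, 180, 0],
    [0, -130, 180, 0],
    [0, -180, 180, 0],
    [0, -230, 180, 0],
    [0, -260, 180, 0],
    [0, -260, 180, 0]
  ]
}}

```text
clock: 35.12
position: [0.493, -0.4206, 0.2249]
tool_rot: [-3.141, 0.0, 1.568]
force: [-0.1, 1.1, 0.7]
grip_width: 0.0851
finger_force: 0.0
```

```bash
python3 - <<'E'
from h import *
t=grab_frame("top");s=grab_frame("side")
a=cv2.resize(t[230:310,230:390],None,fx=3,fy=3,interpolation=2)
b=cv2.resize(s[200:300,310:410],None,fx=3,fy=3,interpolation=2)
o=np.zeros((300,780,3),np.uint8);o[:240,:480]=a;o[:,480:]=b
cv2.imwrite("pics/d5.png",o)
for n,uv,h in[("D",(258,272),.122),("C",(293,273),.102),("A",(328,272),.082),("B",(360,268),.062)]:
    try: ce,st=topdisc(t,uv); print(n,st[4],ray("top",ce,h).round(4))
    except Exception as e: print(n,e)
E
```

```text
D 288 [0.4701 0.0844 0.122 ]
C 268 [0.4719 0.0023 0.102 ]
A 265 [ 0.48   -0.0802  0.082 ]
B 254 [ 0.4919 -0.1587  0.062 ]
```

View pics/d5.png

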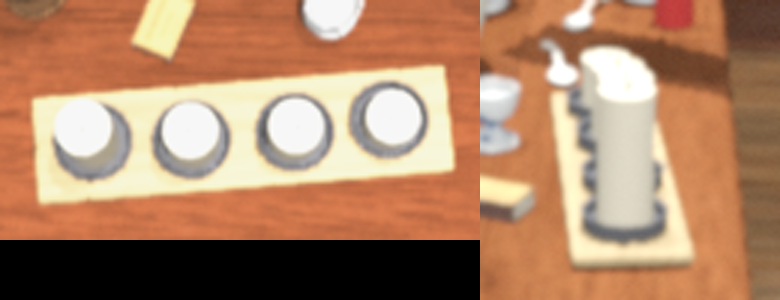

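All four candles stand upright, with their measured tops within 3 mm of the cup centres.

```bash
python3 -c "
from workcell import bot
print(bot.job_done())"
```

```text
the job is handed in; nothing more can be done
None
```

The job is handed in: the four ivory candles stand upright in their cups, stepping down 105, 85, 65, 45 mm from the fruit-bowl end, at about 35 s on the clock; the last pictures put each top within 3 mm of its cup's centre, and no candle was knocked over.

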